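# Slide the template plate out over the end of the shelf

### The job

The white template plate lies flat on the raised plywood shelf, too thin to get hold of. With the fingertips, push it along the shelf towards the open carton until about 4 cm of it sticks out past that end, still lying square on the shelf along the rail, so that the packer can take it by its edge. Only push it: do not lift it, tip it or let it drop, leave everything else where it stands, and finish with the hand clear.

Things in the scene. Friction and masses are not known exactly. Their poses are not given: they have to be found in the camera images.
- ledge: Raised plywood shelf, fixed. Flat top 80 mm above the table, 340 mm long (its y, ends at -170 and +170 mm); the plate's area is 130 mm deep (its x, -65 to +65 mm). A rail 12 mm thick, 14 mm high runs along the far edge (x +65 to +77 mm); near edge and both ends are open. Origin: on the table under the middle of the plate's area; z up. Yaw within 0.3 rad of the world axes.
- plate_center (a point): Centre (half-way up) of the loose rigid white plastic plate, 100 (its x) x 160 (its y) x 6 mm, 90 to 180 g, four dots and a grey strip printed on its flat top. Lies flat on the shelf, its length along the shelf, up to 0.1 rad askew, centre 83 mm above the table. At 40 mm overhang its centre is 130 mm along the shelf from the shelf's middle.
- carton: Small loose open cardboard carton, 160 (its x) x 130 x 70 mm, with finished headbands in it, on the table about 330 mm from the shelf's middle, beyond one end; which end differs from run to run (the bottle is beyond the other). Origin: centre of its underside. The plate is to overhang the shelf end nearest this carton.
- bottle: Loose bottle of green cleaner with a white cap, 68 mm diameter, 155 mm high, standing beyond the shelf's other end. Origin: centre of its underside. To be left alone.
- headband: Loose black plastic headband, an open arc of 65 mm radius, 20 mm high, lying on the table on the far side of the shelf. Origin: centre of the arc, on the table. To be left alone.
- jar: Loose closed grey jar with a black cap, 56 mm diameter, 59 mm high, standing on the table on the far side of the shelf. Origin: centre of its underside. To be left alone.
There are look-alikes about, which are no part of the job. What is meant by the part that bears plate_center is not turquoise, and is the smaller of those in its own colour.

How it is judged (in metres and radians):
At the end, for the whole second after the job is handed in: The plate lies flat on the shelf with 25 to 55 mm of it past the end nearest the carton (its centre 115 to 145 mm from the shelf's middle), within 0.17 rad of square, at most 15 mm over the near edge, and stays so; the other things stand within 15 mm of where they stood (((y of carton in the frame of ledge above 0 m and y of plate_center in the frame of ledge between 0.115 and 0.145 m) or (y of carton in the frame of ledge below 0 m and y of plate_center in the frame of ledge between -0.145 and -0.115 m)) and x of plate_center in the frame of ledge between -0.03 and 0.025 m and z of plate_center in the frame of ledge between 0.08 and 0.086 m and angle between plate_center's own z axis and vertical below 0.04 rad and angle between the y axis of plate_center and the y axis of ledge, either way round below 0.17 rad); the robot touches nothing.
It fails at once if the plate is lifted, tipped or dropped (z of plate_center in the frame of ledge above 0.092 m or z of plate_center in the frame of ledge below 0.075 m or angle between plate_center's own z axis and vertical above 0.15 rad).
It fails at once if the carton is moved or knocked over (distance of carton from where it was at the start of the episode above 0.015 m or angle between carton's own z axis and vertical above 0.3 rad).
It fails at once if the bottle is moved or knocked over (distance of bottle from where it was at the start of the episode above 0.015 m or angle between bottle's own z axis and vertical above 0.3 rad).
It fails at once if the headband is moved or knocked over (distance of headband from where it was at the start of the episode above 0.015 m or angle between headband's own z axis and vertical above 0.3 rad).
It fails at once if the jar is moved or knocked over (distance of jar from where it was at the start of the episode above 0.015 m or angle between jar's own z axis and vertical above 0.3 rad).
It also fails if it takes over 42 s, if anything falls off the work surface, if the arm or the gripper's body presses on something with over 40 N, if the wrist force passes 120 N, or if a joint passes its speed limit or range.

### The arm

A 7-joint arm with a two-finger parallel gripper is mounted at the origin on the work surface. World frame = base frame: x ahead of the robot, y to its left, z up, the work surface at z = 0. Lengths are in m, angles in degrees, forces in N, time in s.
With the tool pointing down it reaches from about 0.4 to 0.85 m from the base axis. Payload 4.4 kg.
Tool frame: the origin (TCP) lies at the very end of the fingers, on their centre line; the grasp point (between the pads) lies 19 mm behind it; x points along the fingers, y is the direction in which the jaws open and shut, and the axes are right-handed (so a half turn about x gives the same grasp; the last joint's range is limited). The gripper opens to 94 mm and grips with 3 to 60 N. Pads are 16 mm wide; open, the fingers measure 119 mm over their backs; the gripper's body (75 mm by 177 mm) begins 78 mm behind the grasp point.
Start: joints at [-78.025, 36.005, 2.206, 86.941, -1.547, 57.084, -1.146], TCP at [0.176, 0.626, 0.205] pointing down, gripper open.
Joint ranges: [-175.42, 175.42], [-21.48, 121.26], [-71.46, 75.88], [10.55, 141.38], [-63.04, 243.04], [13.31, 113.54], [-168.57, 168.57]. Speed limits (degrees/s): [147.25, 147.25, 180, 180, 180, 180, 180].

### API

Orientations are given as [roll, pitch, yaw] about the fixed x, y, z axes, in that order (R = Rz(yaw) Ry(pitch) Rx(roll)).
In Python, from workcell import r, eyes gives the robot as it stands. The module is installed in compiled form; this text tells all that it offers.
- The arm moves only by the shell command python3 -m pendant 'ROWS' [FORCE]. ROWS is a JSON object of lists of equal length, an entry for each row: "gripper": the opening in per cent of the stroke, from 0 (shut) to 100 (fully open); "delta_pos": the shift along the tool's x, y, z in cm, a list of three; "turn": the turn about the tool's x in rad. A call has exactly 5 rows; each row is the pose to reach, as a shift and turn from the pose commanded when the call began, along the tool's axes at that moment; what a row does not reach only later rows make up. A row lasts 1/10 s, in which the tool goes at most 50 mm and 8.59 degrees, less where a joint would pass 70% of its speed; a pose out of reach is approached as far as the arm can. A call with a gripper value outside its range is refused whole. The fingers move at their own pace and stop on an object; FORCE is the grip in N (left out, the last holds). Time passes only in rows, so rows that repeat a pose let the fingers close, or fill a call up. It gives the time, the measured TCP pose, the force and the opening at its end, in the units of the state.
- r.read_state(): the state, without advancing time (a new reading comes with each control period).
- eyes.get_image(name): name is "side" or "top" or "wrist"; returns the picture (420x560x3 uint8, red, green, blue); there is no depth.
- eyes.camera_params(name): a dict with "camera_matrix" (3x3 intrinsics, pixels), "k1" (the pictures are not rectified: a ray, as slopes to the right and down, at radius r is drawn at 1 + k1 r^2 times it, then the intrinsics apply), "R" (3x3) and "t" (3): a world point X has camera coordinates R X + t. Camera axes: x right, y down, z forward; pixel columns grow to the right and rows downward; lengths in m; the calibration is good to about 2 mm. A picture is of the moment at which its call begins: read the wrist's pose just before it. camera_params takes no time and is no camera call; for the wrist camera it gives the pose at the moment of the call.
- r.finish_job(): hands the job in, once; it reports no verdict.
The state is a dict: "time": time; "joint_pos": joint angles; "qd": joint speeds; "joint_torque": joint torques, N m; "tool_pos": TCP position; "tcp_rot": TCP orientation; "contact_force": force on the tool from outside, world axes, zero at the start; "wrist_torque": the same for the moment, N m; "opening": finger opening in m.
Only numpy, scipy, OpenCV 4.12 (cv2) and the standard library are available. Lean on these libraries where they do the work, as an engineer would, in place of code of your own. Each camera call takes 0.05 s, during which the arm holds its last target.

## Working session

There is one attempt and no reset: what is moved stays moved. The work goes in short steps, Python scripts to look and compute and a shell command to move; the robot and the scene stay as the last step left them, time stands still between calls to the robot, and variables do not carry over. Pictures are saved under pics/ and viewed, and the job is handed in when it is done.

```bash
ls; mkdir -p pics; python3 - <<'E'
from workcell import r, eyes
import cv2
s=r.read_state(); print({k:s[k] for k in("time","tool_pos","tcp_rot","opening","contact_force")})
for n in("top","side","wrist"):
    im=eyes.get_image(n); cv2.imwrite(f"pics/{n}0.png",im[:,:,::-1]); p=eyes.camera_params(n); print(n,p)
E
```

```text
pics
{'time': 0.0, 'tool_pos': array([0.17616278, 0.62500305, 0.20459003]), 'tcp_rot': array([ -90.01298431,   89.89586641, -105.76015164]), 'opening': 0.09409273692952631, 'contact_force': array([-0.31822961, -0.12094247, -0.63142713])}
top {'camera_matrix': array([[422.83737755,   0.        , 278.65011385],
       [  0.        , 422.83737755, 213.56977949],
       [  0.        ,   0.        ,   1.        ]]), 'k1': -0.028145284315159252, 'R': array([[ 0.03575548, -0.9993598 ,  0.00123943],
       [-0.96916474, -0.03497766, -0.24391858],
       [ 0.24380578,  0.00752021, -0.96979492]]), 't': array([-0.05875085,  0.54912271,  0.90294351])}
side {'camera_matrix': array([[502.69064414,   0.        , 277.09511896],
       [  0.        , 502.69064414, 215.50215668],
       [  0.        ,   0.        ,   1.        ]]), 'k1': -0.09492229941829765, 'R': array([[ 0.95816634, -0.28598855,  0.01130559],
       [-0.20004138, -0.69741675, -0.68818117],
       [ 0.20469665,  0.65713045, -0.7254508 ]]), 't': array([-0.50507705,  0.14265977,  1.32711666])}
wrist {'camera_matrix': array([[299.34119737,   0.        , 278.51040692],
       [  0.        , 299.34119737, 212.97775454],
       [  0.        ,   0.        ,   1.        ]]), 'k1': 0.006320394516075965, 'R': array([[ 2.72293177e-01,  9.62214132e-01, -6.25013269e-04],
       [ 9.22999104e-01, -2.61012212e-01,  2.82745964e-01],
       [ 2.71899026e-01, -7.75666834e-02, -9.59194625e-01]]), 't': array([-0.64922832, -0.0289766 ,  0.39212982])}
```

View pics/top0.png

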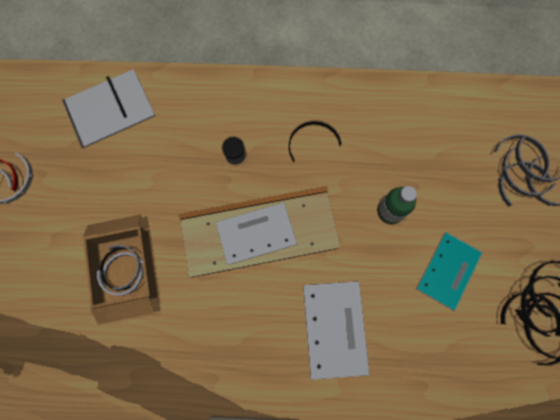

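View pics/side0.png

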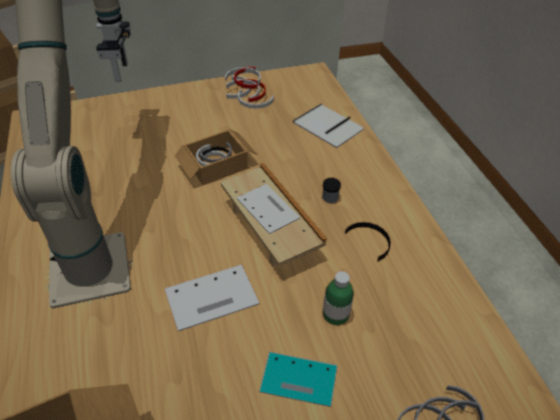

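View pics/wrist0.png

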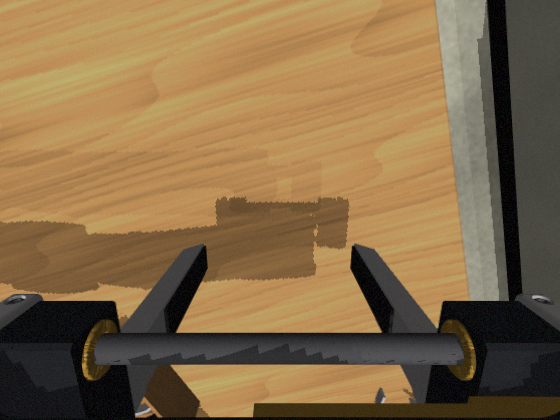

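Top view: the possible plates are white on the shelf (257,232), a larger white one on the table (336,330), turquoise (449,271) and the notebook (108,107). By the description it's the one on the shelf. The carton (122,270) is at the shelf's left (+y) end. I'll check a close crop and measure.

```bash
cat > h.py <<'E'
import numpy as np, cv2
from workcell import r, eyes
def undist(p,uv):
    K=p["camera_matrix"];uv=np.atleast_2d(np.asarray(uv,float))
    return cv2.undistortPoints(uv.reshape(-1,1,2),K,np.array([p["k1"],0,0,0.])).reshape(-1,2)
def ray(p,uv,z):
    n=undist(p,uv); d=np.c_[n,np.ones(len(n))]@p["R"]; c=-p["R"].T@p["t"]
    return c+d*((z-c[2])/d[:,2])[:,None]
def proj(p,X):
    X=np.atleast_2d(np.asarray(X,float))
    return cv2.projectPoints(X,cv2.Rodrigues(p["R"])[0],p["t"],p["camera_matrix"],np.array([p["k1"],0,0,0.]))[0].reshape(-1,2)
E
python3 - <<'E'
from h import *
im=cv2.imread("pics/top0.png"); p=eyes.camera_params("top")
cv2.imwrite("pics/crop0.png",cv2.resize(im[180:285,170:350],None,fx=4.4,fy=4.4,interpolation=cv2.INTER_CUBIC))
hsv=cv2.cvtColor(im,cv2.COLOR_BGR2HSV)
def blobs(m,amin=150):
    cs,_=cv2.findContours(m,cv2.RETR_EXTERNAL,cv2.CHAIN_APPROX_NONE)
    return [c for c in cs if cv2.contourArea(c)>amin]
m=((hsv[...,1]<45)&(hsv[...,2]>120)).astype(np.uint8)*255
for c in blobs(m):
    print("white",cv2.minAreaRect(c))
# ledge mask: light yellow
print("shelf",hsv[262,250],hsv[215,320],"table",hsv[290,260],hsv[180,260],"rail",hsv[205,250])
E
```

```text
white ((335.8783874511719, 329.7920227050781), (94.64435577392578, 58.053462982177734), 85.38934326171875)
white ((255.63607788085938, 233.19741821289062), (44.91902542114258, 72.95233917236328), 73.85565948486328)
white ((108.88069915771484, 106.5925064086914), (50.19587707519531, 76.77661895751953), 66.25050354003906)
white ((203.50003051757812, 34.49999237060547), (35.35533905029297, 26.870054244995117), 45.0)
white ((358.962890625, 34.05863571166992), (204.8228759765625, 66.67157745361328), 1.3639276027679443)
white ((91.0, 10.5), (21.0, 38.0), 90.0)
white ((33.490806579589844, 15.375133514404297), (32.353721618652344, 43.00677490234375), 62.59242630004883)
shelf [ 27  75 143] [ 19  95 143] table [ 17 123 143] [ 16 128 141] rail [ 14 157  83]
```

View pics/crop0.png

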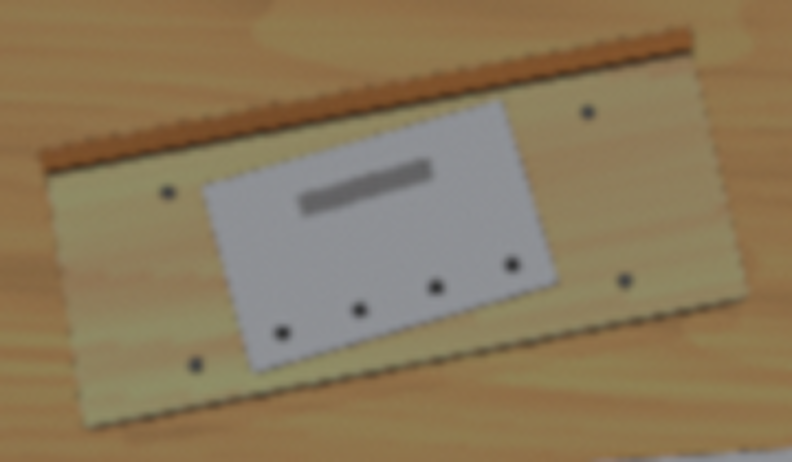

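The crop confirms the choice: a white plate on the shelf, with four dots and a strip, slightly askew. Next I read the corners off it and check the sizes.

```bash
cat >> h.py <<'E'
def plate(im,p,L,z=.086):
    hsv=cv2.cvtColor(im,cv2.COLOR_BGR2HSV)
    m=((hsv[...,1]<45)&(hsv[...,2]>100)).astype(np.uint8)
    nl,lab,st,_=cv2.connectedComponentsWithStats(m)
    return m,lab,st
def toL(L,P): 
    c,yaw=L; d=np.asarray(P)[...,:2]-c
    return np.stack([d@[np.cos(yaw),np.sin(yaw)],d@[-np.sin(yaw),np.cos(yaw)]],-1)
E
python3 - <<'E'
from h import *
p=eyes.camera_params("top")
f=lambda a:(np.array(a)+.5)/4.4-.5+[170,180]
S=ray(p,f([(88,428),(746,297),(690,55),(47,172)]),.08)
print("shelf corners (nearL,nearR,farR,farL)\n",S.round(4)[:,:2],"sides",[np.linalg.norm(S[i]-S[(i+1)%4]).round(4) for i in range(4)])
v=(S[0]-S[1])+(S[3]-S[2]); yaw=np.arctan2(-v[0],v[1]); c=S.mean(0)[:2]
print("ledge",c,yaw, "near edge yaw",np.arctan2(-(S[0]-S[1])[0],(S[0]-S[1])[1]))
L=(c,yaw)
P=ray(p,f([(203,186),(500,100),(556,282),(254,373)]),.086)
print("plate",P.round(4)[:,:2],"sides",[np.linalg.norm(P[i]-P[(i+1)%4]).round(4) for i in range(4)])
print("in ledge",toL(L,P).round(4),"c",toL(L,P.mean(0)))
v=(P[0]-P[1])+(P[3]-P[2]); print("plate yaw",np.arctan2(-v[0],v[1])-yaw)
print("carton~",ray(p,[[122,270]],.0),toL(L,ray(p,[[122,270]],.0)))
print("bottle cap",toL(L,ray(p,[[408,194]],.155)),ray(p,[[408,194]],.155))
print("jar",toL(L,ray(p,[[234,146]],.059)), "headband",toL(L,ray(p,[[290,150],[340,145],[315,123]],.02)))
# side check
ps=eyes.camera_params("side")
print("side proj shelf",proj(ps,S).round(1).tolist(),"plate",proj(ps,P).round(1).tolist())
E
python3 - <<'E'
import cv2
im=cv2.imread("pics/side0.png");cv2.imwrite("pics/crops.png",cv2.resize(im[155:270,210:335],None,fx=5,fy=5,interpolation=cv2.INTER_CUBIC))
E
```

```text
shelf corners (nearL,nearR,farR,farL)
 [[ 0.3981  0.1505]
 [ 0.4758 -0.1764]
 [ 0.6026 -0.147 ]
 [ 0.5279  0.1829]] sides [np.float64(0.336), np.float64(0.1302), np.float64(0.3383), np.float64(0.1338)]
ledge [0.50109696 0.00251704] 0.22817694231251193 near edge yaw 0.23352598049029136
plate [[ 0.5221  0.1011]
 [ 0.573  -0.0486]
 [ 0.479  -0.0799]
 [ 0.4277  0.069 ]] sides [np.float64(0.1582), np.float64(0.099), np.float64(0.1575), np.float64(0.0997)]
in ledge [[ 0.0427  0.0913]
 [ 0.0585 -0.0661]
 [-0.0402 -0.0753]
 [-0.0564  0.0813]] c [0.00114782 0.00781274]
plate yaw 0.10153010344135618
carton~ [[0.41541111 0.33092381 0.        ]] [[-0.0091786   0.33927691]]
bottle cap [[ 0.00730969 -0.32417019]] [[ 0.58154516 -0.31159732  0.155     ]]
jar [[0.22728375 0.021611  ]] headband [[ 0.20701041 -0.11349509]
 [ 0.19632625 -0.23990306]
 [ 0.26744795 -0.19087433]]
side proj shelf [[219.7, 181.9], [278.0, 261.9], [321.8, 242.5], [260.1, 166.7]] plate [[265.6, 183.5], [299.0, 216.5], [268.5, 232.1], [236.1, 197.5]]
```

View pics/crops.png

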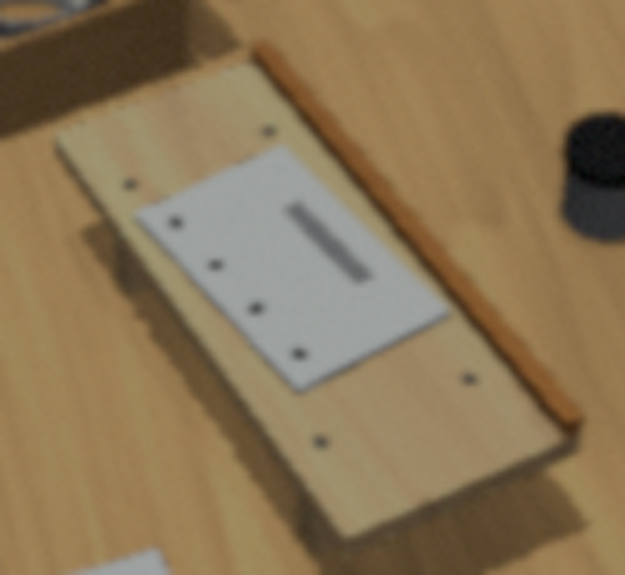

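Sizes match: shelf 337x132 (340x130 expected) and plate 158x99 (160x100 expected). The side view agrees to about 1 px. Plate: ledge (1, 8) mm, +0.10 rad askew. The carton is at +y. Plan: half-open fingers across the -y end push along +y, and the near finger touches first, which squares the plate.

```bash
cat >> h.py <<'E'
from scipy.spatial.transform import Rotation as Ro
LED=(np.array([0.5011,0.0025]),0.231)
def w(x,y,z):
    c,s=np.cos(LED[1]),np.sin(LED[1]); return np.array([LED[0][0]+c*x-s*y,LED[0][1]+s*x+c*y,z])
def plan(x,y,z):
    s=r.read_state(); R=Ro.from_euler("xyz",s["tcp_rot"],degrees=True).as_matrix()
    print("t",s["time"].__round__(2),"tcp",s["tool_pos"].round(4),"ledge",toL(LED,s["tool_pos"]).round(4),"F",s["contact_force"].round(1),"op",round(s["opening"],4))
    d=R.T@(w(x,y,z)-s["tool_pos"]); 
    ex=np.array([np.cos(LED[1]),np.sin(LED[1]),0]); q=R.T@ex; a=np.arctan2(q[2],q[1])
    a=(a+np.pi/2)%np.pi-np.pi/2
    print("delta cm",(d*100).round(2),"turn",a.round(4)); 
E
python3 - <<'E'
from h import *
R=Ro.from_euler("xyz",r.read_state()["tcp_rot"],degrees=True).as_matrix();print(R.round(3))
plan(.002,-.108,.18)
E
```

```text
[[-0.     0.271  0.962]
 [-0.001  0.962 -0.271]
 [-1.    -0.001  0.   ]]
t 0.15 tcp [0.1762 0.6252 0.2048] ledge [-0.1737  0.6805] F [-0.6  0.5  0.2] op 0.0938
delta cm [  2.57 -60.46  53.57] turn 1.065
```

```bash
python3 -m pendant '{"gripper":[53,53,53,53,53],"delta_pos":[[0,-3.7,3.3],[0,-7.4,6.6],[0,-11.1,9.9],[0,-14.8,13.2],[0,-18.5,16.5]],"turn":[0.13,0.26,0.39,0.52,0.65]}'
python3 - <<'E'
from h import *
plan(.002,-.108,.18)
E
```

```text
time: 0.65
tool_pos: [0.2855, 0.4009, 0.2054]
tcp_rot: [144.0, 90.0, 90.7]
contact_force: [0.0, -0.3, 0.8]
opening: 0.0574
t 0.65 tcp [0.2855 0.4009 0.2054] ledge [-0.1187  0.4371] F [ 0.  -0.3  0.8] op 0.0574
delta cm [  2.54 -10.65  54.81] turn 0.4099
```

```bash
python3 -m pendant '{"gripper":[53,53,53,53,53],"delta_pos":[[0,-0.9,4.8],[0,-1.8,9.6],[0,-2.7,14.4],[0,-3.6,19.2],[0,-4.5,24]],"turn":[0.08,0.16,0.24,0.32,0.40]}'
python3 - <<'E'
from h import *
plan(.002,-.108,.18)
E
```

```text
time: 1.15
tool_pos: [0.394, 0.1824, 0.2056]
tcp_rot: [135.0, 90.0, 59.0]
contact_force: [1.7, 0.7, -0.3]
opening: 0.0499
t 1.15 tcp [0.394  0.1824 0.2056] ledge [-0.0631  0.1996] F [ 1.7  0.7 -0.3] op 0.0499
delta cm [ 2.55  6.14 30.84] turn 0.0121
```

```bash
python3 -m pendant '{"gripper":[53,53,53,53,53],"delta_pos":[[0,1.2,4.5],[0,2.4,9],[0,3.6,13.5],[0,4.8,18],[0,6,22]],"turn":[0.01,0.01,0.01,0.01,0.01]}'
python3 -m pendant '{"gripper":[53,53,53,53,53],"delta_pos":[[0,0,3],[0,0,6],[0.5,0,8],[1.5,0,8],[2,0,8]],"turn":[0,0,0,0,0]}'
python3 -m pendant '{"gripper":[53,53,53,53,53],"delta_pos":[[0,0,0],[0,0,0],[0,0,0],[0,0,0],[0,0,0]],"turn":[0,0,0,0,0]}'
python3 - <<'E'
from h import *
plan(.002,-.108,.18)
for n in("top","wrist"):
    im=eyes.get_image(n); cv2.imwrite(f"pics/{n}1.png",im[:,:,::-1])
E
```

```text
time: 1.65
tool_pos: [0.5059, -0.017, 0.2055]
tcp_rot: [-0.8, 90.0, -77.4]
contact_force: [0.5, -0.3, -0.2]
opening: 0.0499
time: 2.15
tool_pos: [0.5231, -0.0917, 0.1842]
tcp_rot: [-129.6, 89.9, 153.9]
contact_force: [0.9, 0.1, 0.3]
opening: 0.0496
time: 2.65
tool_pos: [0.5241, -0.0922, 0.1857]
tcp_rot: [88.0, 90.0, 11.5]
contact_force: [0.1, 1.0, 0.5]
opening: 0.0496
t 2.65 tcp [ 0.5241 -0.0922  0.1857] ledge [ 0.0007 -0.0974] F [0.1 1.  0.5] op 0.0496
delta cm [0.57 0.12 1.06] turn 0.0055
```

View pics/top1.png

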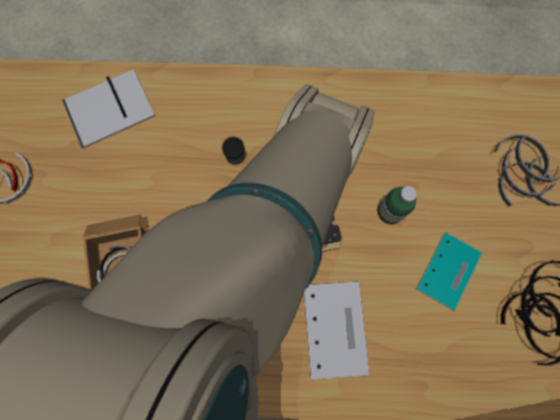

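View pics/wrist1.png

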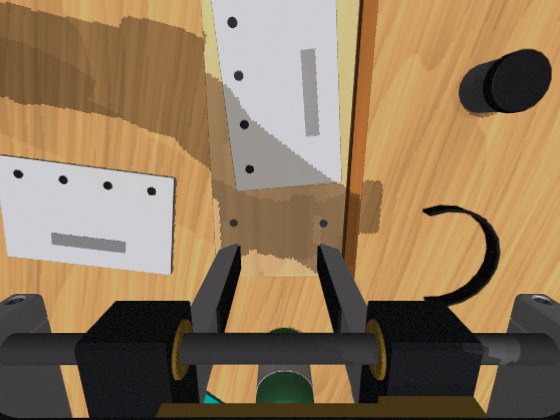

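Wrist view: the plate's near end runs (238,190) to (342,181), fingertips straddle (240,248) to (322,248), and the bottle (285,385) is behind. The arm hides the plate from above. I'll cross-check the plate and shelf corners from the wrist camera.

```bash
python3 - <<'E'
from h import *
p=eyes.camera_params("wrist")
print("plate end corners",toL(LED,ray(p,[[238,190],[342,181]],.086)).round(4))
print("shelf end/near edge",toL(LED,ray(p,[[218,276],[206,77]],.08)).round(4), "rail foot", toL(LED,ray(p,[[344,276],[356,70]],.08)).round(4))
plan(.002,-.108,.0825)
E
```

```text
plate end corners [[-0.0377 -0.0746]
 [ 0.0604 -0.0656]]
shelf end/near edge [[-0.0628 -0.1686]
 [-0.063   0.0245]] rail foot [[ 0.0703 -0.1681]
 [ 0.0675  0.0307]]
t 2.75 tcp [ 0.5241 -0.0923  0.1856] ledge [ 0.0007 -0.0976] F [ 0.7  0.1 -0.5] op 0.0499
delta cm [10.31  0.12  1.04] turn 0.0052
```

Both cameras agree within 2 mm. Descending behind the plate.

```bash
python3 -m pendant '{"gripper":[53,53,53,53,53],"delta_pos":[[0,0.1,1],[3,0.1,1],[6,0.1,1],[8,0.1,1],[9,0.1,1]],"turn":[0.005,0.005,0.005,0.005,0.005]}'
python3 -m pendant '{"gripper":[53,53,53,53,53],"delta_pos":[[0,0,0],[0.3,0,0],[0.6,0,0],[0.8,0,0],[0.8,0,0]],"turn":[0,0,0,0,0]}'
python3 - <<'E'
from h import *
plan(.002,-.108,.0825)
E
```

```text
time: 3.25
tool_pos: [0.5264, -0.1026, 0.0938]
tcp_rot: [-103.2, 89.9, 180.0]
contact_force: [-0.9, 0.6, 0.3]
opening: 0.0496
time: 3.75
tool_pos: [0.5274, -0.1019, 0.0877]
tcp_rot: [80.8, 90.0, 4.1]
contact_force: [-0.1, -0.5, -0.2]
opening: 0.0501
t 3.75 tcp [ 0.5274 -0.1019  0.0877] ledge [ 0.0017 -0.1077] F [-0.1 -0.5 -0.2] op 0.0501
delta cm [0.52 0.03 0.03] turn 0.0001
```

```bash
python3 -m pendant '{"gripper":[53,53,53,53,53],"delta_pos":[[0.2,0,0],[0.3,0,0],[0.4,0,0],[0.4,0,0],[0.4,0,0]],"turn":[0,0,0,0,0]}'
python3 - <<'E'
from h import *
plan(.002,-.108,.0825)
E
```

```text
time: 4.25
tool_pos: [0.5273, -0.102, 0.0834]
tcp_rot: [-126.0, 90.0, 157.2]
contact_force: [0.2, 0.3, -0.0]
opening: 0.0501
t 4.25 tcp [ 0.5273 -0.102   0.0834] ledge [ 0.0016 -0.1077] F [ 0.2  0.3 -0. ] op 0.0501
delta cm [0.09 0.04 0.03] turn -0.0001
```

```bash
python3 -m pendant '{"gripper":[53,53,53,53,53],"delta_pos":[[0.1,0,-0.6],[0.1,0,-1.2],[0.1,0,-1.8],[0.1,0,-2.4],[0.1,0,-3]],"turn":[0,0,0,0,0]}'
python3 -m pendant '{"gripper":[53,53,53,53,53],"delta_pos":[[0,0,-0.6],[0,0,-1.2],[0,0,-1.8],[0,0,-2.4],[0,0,-3]],"turn":[0,0,0,0,0]}'
python3 - <<'E'
from h import *
plan(.002,.042,.0825)
im=eyes.get_image("wrist"); cv2.imwrite("pics/wrist2.png",im[:,:,::-1])
E
```

```text
time: 4.75
tool_pos: [0.5203, -0.0722, 0.0825]
tcp_rot: [-0.5, 90.0, -77.3]
contact_force: [0.7, -1.0, 0.0]
opening: 0.0498
time: 5.25
tool_pos: [0.5135, -0.0431, 0.0825]
tcp_rot: [72.9, 90.0, -3.8]
contact_force: [0.4, -0.4, -1.0]
opening: 0.0496
t 5.25 tcp [ 0.5135 -0.0431  0.0825] ledge [ 0.0016 -0.0472] F [ 0.4 -0.4 -1. ] op 0.0496
delta cm [-0.    0.04 -8.92] turn -0.0001
```

View pics/wrist2.png

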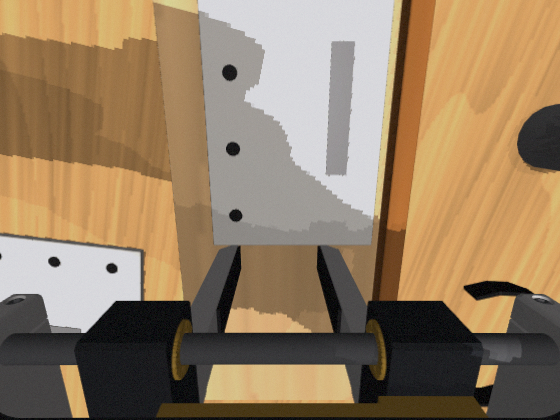

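The plate is now square against both fingers (end edge on row 244, x 214 to 372), with its far side clear of the rail.

```bash
python3 - <<'E'
from h import *
p=eyes.camera_params("wrist")
print(toL(LED,ray(p,[[214,244],[372,243],[198,0],[391,40]],.086)).round(4))
E
python3 -m pendant '{"gripper":[53,53,53,53,53],"delta_pos":[[0,0,-0.7],[0,0,-1.4],[0,0,-2.1],[0,0,-2.8],[0,0,-3.5]],"turn":[0,0,0,0,0]}'
python3 -m pendant '{"gripper":[53,53,53,53,53],"delta_pos":[[0,0,-0.7],[0,0,-1.4],[0,0,-2.1],[0,0,-2.8],[0,0,-3.5]],"turn":[0,0,0,0,0]}'
python3 - <<'E'
from h import *
plan(.002,.042,.0825)
im=eyes.get_image("wrist"); cv2.imwrite("pics/wrist3.png",im[:,:,::-1])
E
```

```text
[[-0.0389 -0.0355]
 [ 0.0605 -0.0348]
 [-0.0389  0.0967]
 [ 0.0603  0.0788]]
time: 5.8
tool_pos: [0.5055, -0.0089, 0.0825]
tcp_rot: [73.5, 90.0, -3.3]
contact_force: [-0.1, -0.9, 0.2]
opening: 0.0499
time: 6.3
tool_pos: [0.4974, 0.0251, 0.0825]
tcp_rot: [155.5, 90.0, 78.8]
contact_force: [0.9, -0.4, 0.8]
opening: 0.0501
t 6.3 tcp [0.4974 0.0251 0.0825] ledge [0.0016 0.0229] F [ 0.9 -0.4  0.8] op 0.0501
delta cm [-0.    0.04 -1.91] turn -0.0
```

View pics/wrist3.png

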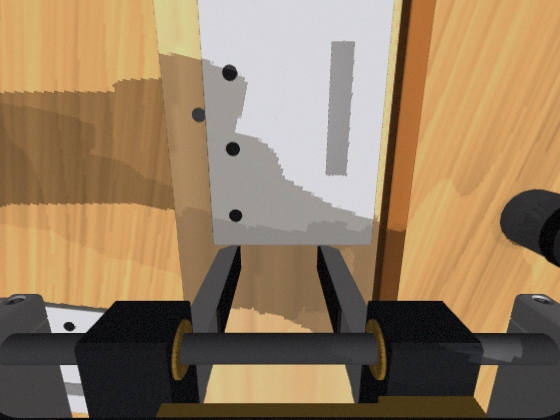

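```bash
python3 -m pendant '{"gripper":[53,53,53,53,53],"delta_pos":[[0,0,-0.5],[0,0,-1.0],[0,0,-1.4],[0,0,-1.6],[0,0,-1.6]],"turn":[0,0,0,0,0]}'
python3 -m pendant '{"gripper":[53,53,53,53,53],"delta_pos":[[0,0,0.5],[0,0,1.5],[0,0,2.5],[0,0,3.5],[0,0,4]],"turn":[0,0,0,0,0]}'
python3 - <<'E'
from h import *
plan(.002,.042,.0825)
im=eyes.get_image("wrist"); cv2.imwrite("pics/wrist4.png",im[:,:,::-1])
im=eyes.get_image("side"); cv2.imwrite("pics/side4.png",im[:,:,::-1])
E
```

```text
time: 6.85
tool_pos: [0.4937, 0.0406, 0.0824]
tcp_rot: [-138.6, 90.0, 144.6]
contact_force: [-0.6, -0.3, -0.9]
opening: 0.0497
time: 7.35
tool_pos: [0.5034, -0.0008, 0.0825]
tcp_rot: [19.6, 90.0, -57.3]
contact_force: [1.3, 0.1, 0.3]
opening: 0.0496
t 7.35 tcp [ 0.5034 -0.0008  0.0825] ledge [ 0.0015 -0.0037] F [1.3 0.1 0.3] op 0.0496
delta cm [ 0.    0.04 -4.57] turn -0.0023
```

View pics/wrist4.png

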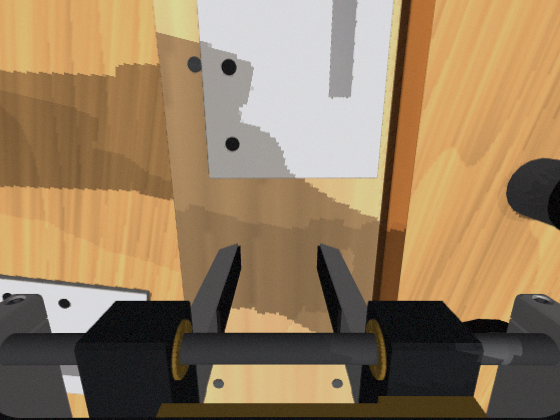

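View pics/side4.png

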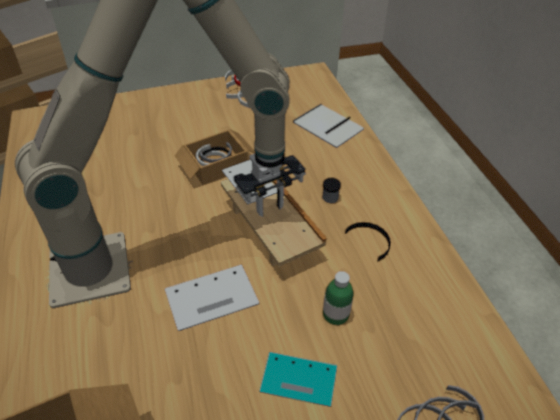

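Fingers are off the plate. The end edge is at row 177 (x 209 to 378), square. Measure, then rise and look from higher up.

```bash
python3 - <<'E'
from h import *
p=eyes.camera_params("wrist")
print(toL(LED,ray(p,[[209,177],[378,177],[199,10],[391,30]],.086)).round(4))
E
python3 -m pendant '{"gripper":[53,53,53,53,53],"delta_pos":[[-2,0,0],[-5,0,0],[-8,0,2],[-11,0,4],[-14,0,6]],"turn":[0,0,0,0,0]}'
python3 -m pendant '{"gripper":[53,53,53,53,53],"delta_pos":[[-1,0,0],[-2,0,0],[-3,0,0],[-3,0,0],[-3,0,0]],"turn":[0,0,0,0,0]}'
python3 - <<'E'
from h import *
plan(.002,.042,.0825)
im=eyes.get_image("wrist"); cv2.imwrite("pics/wrist5.png",im[:,:,::-1])
im=eyes.get_image("side"); cv2.imwrite("pics/side5.png",im[:,:,::-1])
E
```

```text
[[-0.0393  0.0498]
 [ 0.0605  0.0495]
 [-0.0384  0.1352]
 [ 0.0601  0.126 ]]
time: 7.95
tool_pos: [0.5165, -0.0573, 0.2237]
tcp_rot: [-150.9, 90.0, 132.3]
contact_force: [0.6, -0.4, 0.3]
opening: 0.0498
time: 8.45
tool_pos: [0.5163, -0.0561, 0.2517]
tcp_rot: [-119.3, 89.9, 164.1]
contact_force: [-0.4, 1.2, -0.7]
opening: 0.0497
t 8.45 tcp [ 0.5163 -0.0561  0.2517] ledge [ 0.0013 -0.0606] F [-0.4  1.2 -0.7] op 0.0497
delta cm [ 16.93   0.1  -10.24] turn 0.0015
```

View pics/wrist5.png

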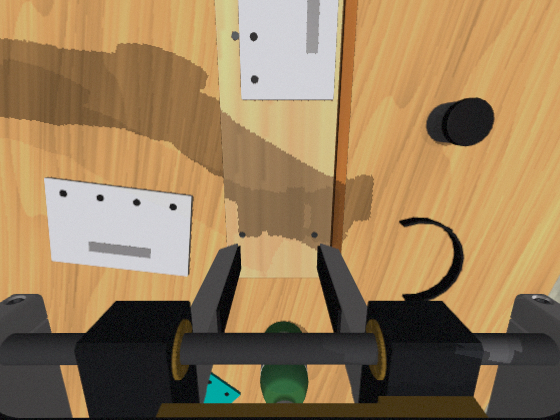

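View pics/side5.png

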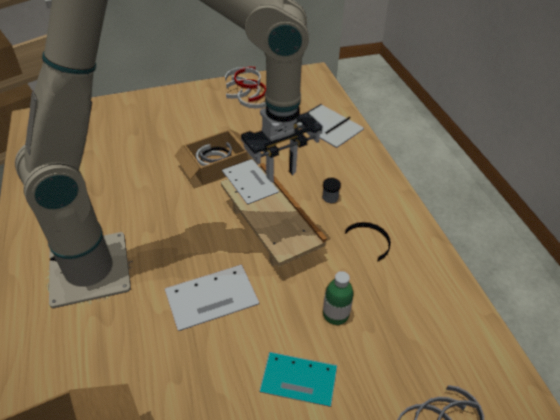

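Wrist view: plate end (241,99) to (333,100), shelf end row 276, all other things in place. Side view: the plate (250,180) is flat, overhanging towards the carton. One relative check:

```bash
python3 - <<'E'
from h import *
p=eyes.camera_params("wrist")
a=toL(LED,ray(p,[[241,99],[333,100]],.086)); b=toL(LED,ray(p,[[227,277],[331,277]],.08))
print("plate end",a.round(4),"shelf end",b.round(4),"centre rel", a[:,1].mean()-b[:,1].mean()-.17+.08)
im=cv2.imread("pics/side5.png");cv2.imwrite("pics/crop5.png",cv2.resize(im[140:260,205:330],None,fx=5,fy=5,interpolation=cv2.INTER_CUBIC))
ps=eyes.camera_params("side")
print("expected plate corners side",((proj(ps,[w(x,y,.086) for x,y in((-.04,.05),(.06,.05),(.06,.21),(-.04,.21))])-[205,140])*5).round(0).tolist())
E
```

```text
plate end [[-0.0394  0.0483]
 [ 0.0598  0.0473]] shelf end [[-0.0661 -0.1685]
 [ 0.0693 -0.1684]] centre rel 0.12623237731536174
expected plate corners side [[208.0, 312.0], [365.0, 251.0], [233.0, 91.0], [83.0, 145.0]]
```

View pics/crop5.png

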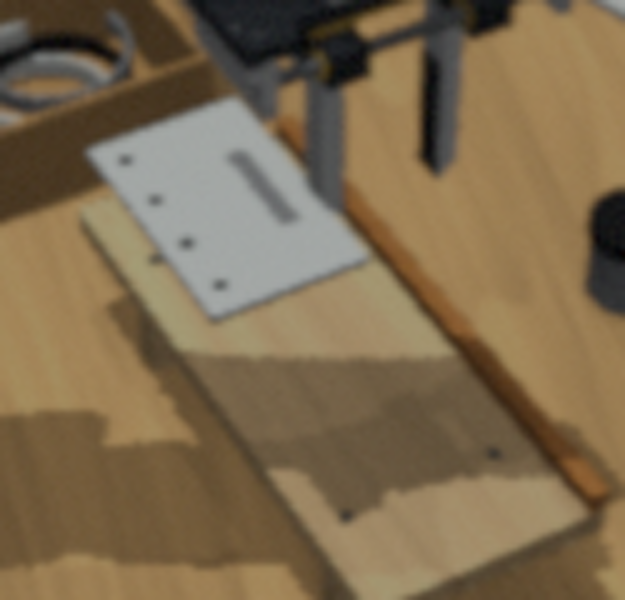

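The three checks put the centre at 126–130 mm (115–145 allowed). The plate is square and flat, and the hand is clear. Handing in.

```bash
python3 -c "
from workcell import r
print(r.finish_job())"
```

```text
the job is handed in; nothing more can be done
None
```

I pushed the white plate along the shelf towards the carton with half-open fingertips across its far end, which also took out the 0.1 rad skew. I then backed off, raised the hand clear and handed the job in; no verdict is reported.

- **Overhang:** the last checks put the plate's centre 126–130 mm along the shelf, so about 36–40 mm sticks out. Two wrist views gave 130 and about 128 mm, and measuring from the shelf's far end gave 126 mm. The side view fits to about 1–2 px.
- **Squareness and position:** it lies within about 0.01 rad of square and about 10 mm towards the rail (limit 25 mm). It looks flat in the side view.
- **Other things:** the carton, bottle, headband and jar look undisturbed in the last pictures. I judged this by eye and did not measure their positions again.
- **Hand and forces:** the fingertips ended about 25 cm above the table, and the force readings stayed near zero throughout. The job took about 8.6 s.

The wrist and top views disagreed by about 2 mm across the shelf. The arm hid the plate from the top camera during the push, so the final position rests on the wrist and side views.

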